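# Line up the bench jars by height

### The job

Tidy the enamelling bench: take the three loose jars and the copper wire reel that stand on the bench top just behind the wooden board (not the jars on the rack), and set them on the board's dark rubber discs, one to a disc, in order of height. The tallest goes on the disc next to the brass doming block, the shortest on the disc farthest from it. Leave each standing upright in the middle of its disc.

Things in the scene. Friction and masses are not known exactly. Their poses are not given: they have to be found in the camera images.
- tall_jar: round glass jar of red enamel with a red screw cap (fixed shut), 54 mm across, 93 mm high, about 0.2 kg: the tallest of the four. Grasp round the body. Origin at the centre of its underside, z up; loose, stands upright on the bench at the start, behind the board as seen from the robot.
- lidded_jar: round glass jar of pale contents with a blue lid (fixed shut), 50 mm across, 74 mm high, about 0.12 kg: second in height. Grasp round the body. Origin at the centre of its underside, z up; loose, stands upright on the bench at the start, behind the board as seen from the robot.
- open_jar: round glass jar without a lid, with pale wax in it, 44 mm across, 60 mm high, about 0.11 kg: third in height. Grasp round the body. Origin at the centre of its underside, z up; loose, stands upright on the bench at the start, behind the board as seen from the robot.
- wire_reel: reel of copper wire with pale round flanges, standing on end, 34 mm across, 40 mm high, about 0.03 kg: the shortest of the four. Origin at the centre of its underside, z up; loose, stands upright on the bench at the start, behind the board as seen from the robot.
- disc_1: dark rubber disc 1 of 4, fixed on the light plywood board: 64 mm across, 4 mm thick; origin at the centre of its underside, 10 mm above the bench, so its top is 14 mm above the bench. The board (392 x 90 x 10 mm, fixed, between the robot and the four things, at a slight angle) carries discs 1, 2, 3, 4 in this order in a straight row, 105 mm apart, this one at an end of the row
- disc_2: dark rubber disc 2 of 4, fixed on the light plywood board: 64 mm across, 4 mm thick; origin at the centre of its underside, 10 mm above the bench, so its top is 14 mm above the bench. The board (392 x 90 x 10 mm, fixed, between the robot and the four things, at a slight angle) carries discs 1, 2, 3, 4 in this order in a straight row, 105 mm apart, this one next to disc 1
- disc_3: dark rubber disc 3 of 4, fixed on the light plywood board: 64 mm across, 4 mm thick; origin at the centre of its underside, 10 mm above the bench, so its top is 14 mm above the bench. The board (392 x 90 x 10 mm, fixed, between the robot and the four things, at a slight angle) carries discs 1, 2, 3, 4 in this order in a straight row, 105 mm apart, this one next to disc 4
- disc_4: dark rubber disc 4 of 4, fixed on the light plywood board: 64 mm across, 4 mm thick; origin at the centre of its underside, 10 mm above the bench, so its top is 14 mm above the bench. The board (392 x 90 x 10 mm, fixed, between the robot and the four things, at a slight angle) carries discs 1, 2, 3, 4 in this order in a straight row, 105 mm apart, this one at an end of the row
- brass_block: brass doming block with round hollows in its top, 50 x 50 x 42 mm, heavy and fixed; stands on the bench just past one end of the row of discs (past disc 1 or past disc 4), its centre about 98 mm from the centre of that end disc. Past the other end lies a roll of tape (66 mm across, 28 mm high) instead. Origin at the centre of its underside.
Things that resemble listed ones, but are neither listed nor needed, are in the scene too. Leave any purple look-alike of the tall_jar alone.

How it is judged:
By the outcome, as a careful person would: the job done as asked, in the order asked, and still so for the second after the job is handed in, with the robot touching nothing.
It also fails if it takes over 99 s, if anything falls off the work surface, if the arm or the gripper's body presses on something with over 40 N, if the wrist force passes 120 N, or if a joint passes its speed limit or range.

### The arm

A 6-joint arm with a two-finger parallel gripper is mounted at the origin on a cart in front of the work surface, level with it; the furniture and walls round the work are solid. World frame = base frame: x ahead of the robot, y to its left, z up, the work surface at z = 0. Lengths are in m, angles in rad, forces in N, time in s.
With the tool pointing down it reaches from about 0.35 to 0.775 m from the base axis. Payload 7.3 kg.
Tool frame: the origin (TCP) lies on the front face of the gripper's body, between the roots of the fingers; the fingertips stand 66 mm ahead of it and the grasp point (between the pads) lies 47 mm ahead of it; z points along the fingers, y is the direction in which the jaws open and shut (so a half turn about z gives the same grasp; the last joint's range is limited). The gripper opens to 92 mm and grips with 3 to 60 N. Pads are 19 mm wide; open, the fingers measure 130 mm over their backs; the gripper's body (75 mm by 190 mm) begins 47 mm behind the grasp point.
Start: joints at [-1.304, 0.342, 1.524, -0, 1.275, -0.146], TCP at [0.211, -0.481, 0.292] pointing down, gripper open.
Joint ranges: [-2.53, 2.53], [-0.77, 2.02], [0.04, 2.7], [-1, 4.14], [0.28, 2.66], [-3.11, 3.11]. Speed limits (rad/s): [2.57, 2.57, 3.14, 3.14, 3.14, 3.14].

### API

Orientations are given as [roll, pitch, yaw] about the fixed x, y, z axes, in that order (R = Rz(yaw) Ry(pitch) Rx(roll)).
In Python, from cell import observe, read_camera, hand_in, search_frame, tip_of gives the robot as it stands. The module is installed in compiled form; this text tells all that it offers.
- The arm moves only by the tool apply_moves, never from a script. Its argument "motion" is a list of rows, each an object with "offset": the shift along the tool's x, y, z in mm, a list of three; "rotation": the turn, a rotation vector about the tool's x, y, z in rad, a list of three. In form: [{"offset": [x, y, z], "rotation": [rx, ry, rz]}, ...]. A call has 1 to 12 rows; each row shifts and turns the pose as measured when the row begins, along the tool's axes as they then stand; what a row does not reach is not made up. A row lasts 1/12 s, in which the tool goes at most 41.7 mm and 7.16 degrees, less where a joint would pass 70% of its speed; a pose out of reach is approached as far as the arm can. A call with a gripper value outside its range is refused whole. "grip" is the closure, from 0 (fully open) to 1 (shut), set as the call begins (left out, the last holds). The fingers move at their own pace and stop on an object; "grip_force" is the grip in N (left out, the last holds). Time passes only in rows, so rows that do not move let the fingers close. It gives the time, the measured TCP pose, the force and the opening at its end, in the units of the state.
- observe(): the state, without advancing time (a new reading comes with each control period).
- read_camera(name): name is "side" or "top"; returns a dict with "img" (480x640x3 uint8, red, green, blue), "camera_matrix" (3x3 intrinsics, pixels), "R" (3x3) and "t" (3): a world point X has camera coordinates R X + t. Camera axes: x right, y down, z forward; pixel columns grow to the right and rows downward; lengths in m; the calibration is good to about 2 mm. A picture is of the moment at which its call begins. There is no depth.
- hand_in(): hands the job in, once; it reports no verdict.
Trained networks look in a picture, given as the dict that the camera call returned (one of the last four; its "shot" number tells which), for a name from the list of things; names that differ only in an ending like _2 or _b are one class to them, and where a whole thing is asked for, a point or a joint stands for the part that bears it (a point fixed in the world has none). Each returns a list of dicts, best first, with "score" (0 to 1); they miss things now and then, are a little off and sometimes report something else, mostly with a low value. They report only what shows in the picture. A call takes as long as a camera call. They do not tell look-alikes from the thing itself.
- search_frame(query, picture): "location" ([x, y, z] in m, in world coordinates, good to about 4 mm: the middle of the surface that is visible of it).
- tip_of(query, picture): "location" ([x, y, z] in m, in world coordinates, good to about 4 mm: a listed point, or the origin of a listed thing).
The state is a dict: "time": time; "qpos": joint angles; "qvel": joint speeds; "joint_efforts": joint torques, N m; "tool_pos": TCP position; "tool_rot": TCP orientation; "contact_force": force on the tool from outside, world axes, zero at the start; "torque": the same for the moment, N m; "opening": finger opening in m.
Only numpy, scipy, OpenCV 4.12 (cv2) and the standard library are available. Lean on these libraries where they do the work, as an engineer would, in place of code of your own. Each camera call takes 0.05 s, during which the arm holds its last target.

## Working session

There is one attempt and no reset: what is moved stays moved. The work goes in short steps, Python scripts to look and compute and a tool call to move; the robot and the scene stay as the last step left them, time stands still between calls to the robot, and variables do not carry over. Pictures are saved under pics/ and viewed, and the job is handed in when it is done.

Besides the shell and the picture viewer there is one more tool, called after "Call:" as name(argument=value, ...) on one line, values as JSON. apply_moves: Moves the arm, as the interface text tells. Its arguments: {"type":"object","properties":{"motion":{"type":"array"},"grip":{"type":"number"},"grip_force":{"type":"number"}},"required":["motion"]}

```bash
mkdir -p pics
python3 - <<'E'
from cell import *
import cv2,numpy as np
s=observe();print({k:np.round(v,3).tolist() for k,v in s.items()})
for n in ("side","top"):
    p=read_camera(n);cv2.imwrite(f"pics/{n}0.png",p["img"][:,:,::-1])
    print(n,p["camera_matrix"].tolist(),np.round(p["R"],3).tolist(),np.round(p["t"],3).tolist(),"campos",np.round(-p["R"].T@p["t"],3))
    for q in ["tall_jar","lidded_jar","open_jar","wire_reel","disc_1","disc_2","disc_3","disc_4","brass_block"]:
        print(q)
        for d in tip_of(q,p)[:5]:
            X=np.array(d["location"]);c=p["R"]@X+p["t"];u=p["camera_matrix"]@c
            print("   ",round(d["score"],2),X.round(3),(u[:2]/u[2]).round())
E
```

```text
{'time': 0.0, 'qpos': [-1.304, 0.343, 1.525, 0.0, 1.275, -0.146], 'qvel': [0.001, 0.001, -0.001, 0.0, 0.002, -0.0], 'joint_efforts': [0.0, -43.125, -24.422, 0.072, 0.056, -0.0], 'tool_pos': [0.211, -0.481, 0.292], 'tool_rot': [-3.14, -0.0, 0.413], 'contact_force': [-0.113, 0.773, 0.425], 'torque': [0.048, -0.033, -0.031], 'opening': 0.092}
side [[468.6923310846263, 0.0, 325.0945217519689], [0.0, 468.6923310846263, 245.706887573078], [0.0, 0.0, 1.0]] [[-0.989, -0.147, -0.0], [-0.074, 0.495, -0.866], [0.128, -0.856, -0.5]] [0.545, 0.083, 0.917] campos [0.428 0.825 0.531]
tall_jar
    0.77 [ 0.576 -0.314 -0.   ] [333. 203.]
    0.72 [ 0.495 -0.374 -0.001] [365. 196.]
    0.7 [ 0.649 -0.247  0.001] [301. 212.]
lidded_jar
    0.87 [ 0.625 -0.133 -0.002] [302. 234.]
    0.16 [0.661 0.179 0.001] [250. 313.]
open_jar
    0.62 [ 0.664  0.178 -0.001] [249. 313.]
    0.6 [0.652 0.077 0.001] [269. 282.]
wire_reel
    0.63 [0.663 0.177 0.001] [249. 312.]
disc_1
    0.63 [ 0.461 -0.083  0.012] [370. 245.]
    0.61 [ 0.47  -0.196  0.01 ] [370. 222.]
    0.56 [0.442 0.124 0.008] [374. 303.]
    0.55
[... 1222 characters left out ...]
  -0.189  0.011] [370. 276.]
    0.82 [ 0.461 -0.086  0.008] [329. 280.]
    0.58 [0.447 0.124 0.008] [245. 285.]
disc_2
    0.91 [0.452 0.019 0.009] [287. 284.]
    0.85 [ 0.47  -0.189  0.011] [370. 276.]
    0.82 [ 0.461 -0.086  0.008] [329. 280.]
    0.58 [0.447 0.124 0.008] [245. 285.]
disc_3
    0.91 [0.452 0.019 0.009] [287. 284.]
    0.85 [ 0.47  -0.189  0.011] [370. 276.]
    0.82 [ 0.461 -0.086  0.008] [329. 280.]
    0.58 [0.447 0.124 0.008] [245. 285.]
disc_4
    0.91 [0.452 0.019 0.009] [287. 284.]
    0.85 [ 0.47  -0.189  0.011] [370. 276.]
    0.82 [ 0.461 -0.086  0.008] [329. 280.]
    0.58 [0.447 0.124 0.008] [245. 285.]
brass_block
    0.66 [ 0.48  -0.288  0.   ] [409. 273.]
```

View pics/side0.png

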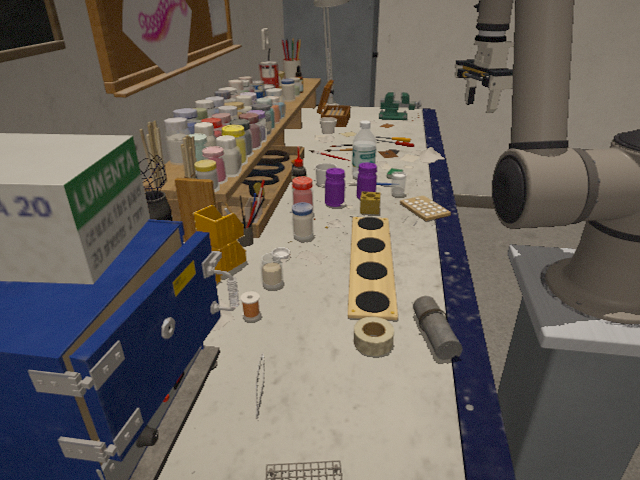

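View pics/top0.png

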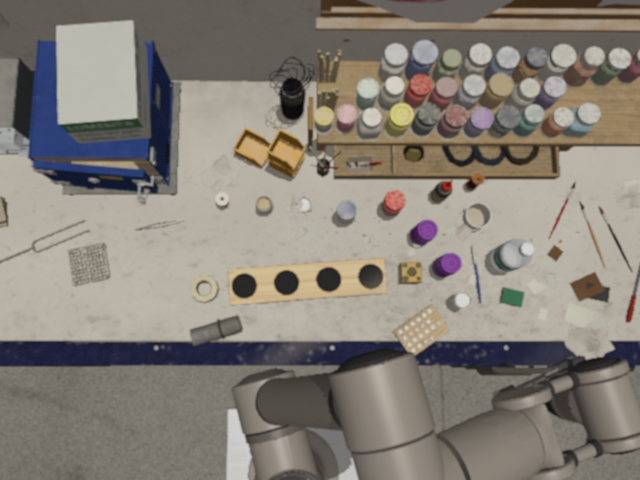

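Run:
```python
import cv2
a=cv2.imread("pics/side0.png")[100:250,230:430];b=cv2.imread("pics/top0.png")[170:310,190:480]
cv2.imwrite("pics/c_side.png",cv2.resize(a,None,fx=4,fy=4,interpolation=3))
cv2.imwrite("pics/c_top.png",cv2.resize(b,None,fx=2.7,fy=2.7,interpolation=3))
```

```text
(no output)
```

View pics/c_side.png

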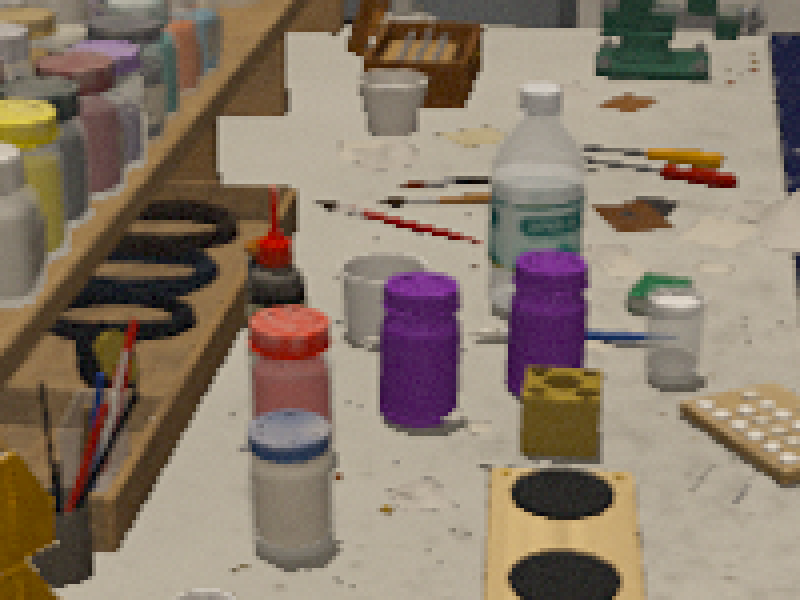

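View pics/c_top.png

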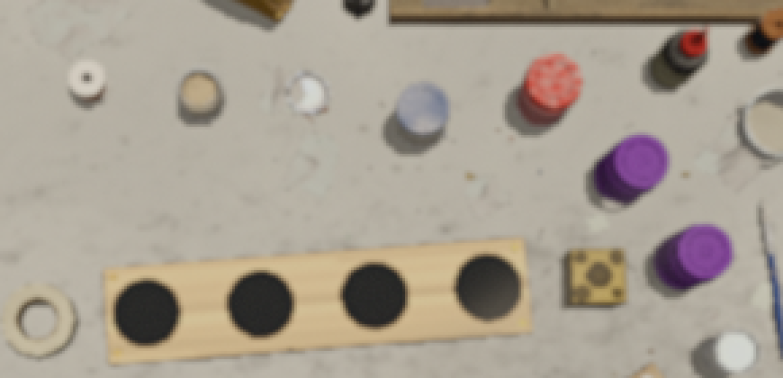

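The top view shows these:
- **Tall jar:** red cap at (395,203). Candidates are this one, purple look-alikes at (425,233) and (447,265), and the red rack jars. I choose the red one.
- **Lidded jar:** blue lid at (346,211). The white cap at (461,300) is unlisted.
- **Open jar:** (264,205). There's an empty dish at (303,205) and a cup at (477,216).
- **Reel:** (222,200). The tape roll is at (204,289).
- **Brass block:** (410,272), next to the disc at (370,276).

The crops confirm these choices. Next I'll refine the positions.

```bash
cat > h.py <<'E'
from cell import *
import cv2,numpy as np
def ray(p,uv,z):
    K=p["camera_matrix"];R=p["R"];C=-R.T@p["t"]
    d=R.T@np.linalg.solve(K,[uv[0],uv[1],1]);return C+d*(z-C[2])/d[2]
def proj(p,X):
    c=p["R"]@np.array(X)+p["t"];u=p["camera_matrix"]@c;return u[:2]/u[2]
def go(tgt,yaw):
    """prints delta in tool frame (mm) and yaw turn about tool z"""
    s=observe();from scipy.spatial.transform import Rotation as Ro
    R=Ro.from_euler('xyz',s["tool_rot"]);G=Ro.from_euler('xyz',[np.pi,0,yaw])
    d=R.inv().apply(np.array(tgt)-s["tool_pos"])*1000
    print("t",round(s["time"],2),"pos",np.round(s["tool_pos"],4),"rot",np.round(s["tool_rot"],3),"d",d.round(1),"rotvec",(R.inv()*G).as_rotvec().round(3),"F",np.round(s["contact_force"],1),"op",round(s["opening"],4))
E
python3 - <<'E'
from h import *
acc={}
for k in range(3):
  for n in ("side","top"):
    p=read_camera(n)
    for q in ["tall_jar","lidded_jar","open_jar","wire_reel","disc_1","brass_block"]:
        for d in tip_of(q,p):
            if d["score"]>.4: acc.setdefault((q,n),[]).append(d["location"])
for k,v in acc.items():
    v=np.array(v); v=v[np.argsort(v[:,1])]
    g=[[v[0]]]
    for x in v[1:]:
        if x[1]-g[-1][-1][1]<.03: g[-1].append(x)
        else: g.append([x])
    for a in g: print(k,len(a),np.mean(a,0).round(4),np.std(a,0).round(4))
img=p["img"]; hsv=cv2.cvtColor(img,cv2.COLOR_RGB2HSV);g=hsv[...,2]
m=(g<75).astype(np.uint8)
n,l,st,c=cv2.connectedComponentsWithStats(m)
for i in range(1,n):
    if 300<st[i,4]<900: print("dark",c[i].round(1),st[i],ray(p,c[i],.014).round(4))
roi=dict(red=(395,203,.093,25),blue=(346,211,.074,20),wax=(264,205,.06,20),reel=(222,200,.04,16),tip=(444,189,.08,5))
for k,(u,v,z,r) in roi.items(): print(k,ray(p,(u,v),z).round(3))
t=img[180:230,200:420]; cv2.imwrite("pics/c2.png",cv2.resize(t[:,:,::-1],None,fx=3.6,fy=3.6,interpolation=0))
# project expected circles
E
```

```text
('tall_jar', 'side') 3 [ 0.4942 -0.3741 -0.0018] [0.0011 0.0016 0.0015]
('tall_jar', 'side') 3 [ 0.5749 -0.3143  0.0008] [0.0005 0.0012 0.0011]
('tall_jar', 'side') 2 [ 0.6482 -0.2444  0.0024] [0.0015 0.0018 0.0003]
('lidded_jar', 'side') 1 [ 0.6471 -0.2434  0.0026] [0. 0. 0.]
('lidded_jar', 'side') 1 [ 0.4716 -0.1906  0.0078] [0. 0. 0.]
('lidded_jar', 'side') 3 [ 0.6241 -0.1318 -0.002 ] [0.0017 0.0006 0.0011]
('open_jar', 'side') 1 [0.456  0.0185 0.0126] [0. 0. 0.]
('open_jar', 'side') 3 [ 0.6496  0.0739 -0.0019] [0.0011 0.0014 0.0009]
('wire_reel', 'side') 3 [0.6609 0.1777 0.0008] [0.0015 0.0009 0.0008]
('disc_1', 'side') 3 [ 0.4697 -0.1927  0.0106] [0.0008 0.0011 0.0004]
('disc_1', 'side') 3 [ 0.4605 -0.0845  0.0118] [0.0008 0.0015 0.0013]
('disc_1', 'side') 3 [0.4547 0.0174 0.0129] [0.0011 0.0009 0.0024]
('disc_1', 'side') 3 [0.4436 0.1244 0.0081] [0.0013 0.0012 0.0008]
('brass_block', 'side') 3 [ 0.4789 -0.2895  0.0023] [0.0009 0.0005 0.0015]
('tall_jar', 'top') 3 [ 4.933e-01 -3.726e-01  2.000e-04] [0.0007 0.0012 0.0013]
('tall_jar', 'top') 3 [ 5.757e-01 -3.145e-01  5.000e-04] [
[... 683 characters left out ...]
04   0  98   8 651] [ 1.2135 -0.7045  0.014 ]
dark [563.5  16. ] [487  15 153   3 354] [ 1.1758 -0.7249  0.014 ]
dark [292.4  96.2] [280  57  26  63 895] [0.943  0.0061 0.014 ]
dark [101.7 126.1] [ 60 119  82  14 550] [0.8592 0.4985 0.014 ]
dark [489.9 156. ] [442 145  97  22 787] [ 0.7817 -0.5041  0.014 ]
dark [369.4 274.5] [359 265  23  21 334] [ 0.4739 -0.1865  0.014 ]
dark [328.3 279. ] [317 268  23  23 404] [ 0.4625 -0.0841  0.014 ]
dark [286.  282.2] [275 271  23  23 405] [0.4544 0.0207 0.014 ]
dark [243.8 285.3] [233 274  23  23 407] [0.4466 0.125  0.014 ]
red [ 0.637 -0.242  0.093]
blue [ 0.622 -0.125  0.074]
wax [0.64  0.075 0.06 ]
reel [0.657 0.18  0.04 ]
tip [ 0.676 -0.364  0.08 ]
```

View pics/c2.png

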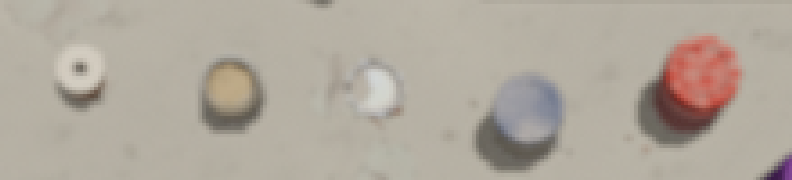

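Call:
apply_moves(motion=[{"offset": [0,0,0],"rotation": [0,0,0.105]},{"offset": [0,0,0],"rotation": [0,0,0.105]},{"offset": [0,0,0],"rotation": [0,0,0.105]},{"offset": [0,0,0],"rotation": [0,0,0.105]},{"offset": [22,-32,0],"rotation": [0,0,0]},{"offset": [22,-32,0],"rotation": [0,0,0]},{"offset": [22,-32,0],"rotation": [0,0,0]},{"offset": [22,-32,0],"rotation": [0,0,0]},{"offset": [22,-32,0],"rotation": [0,0,0]},{"offset": [22,-32,0],"rotation": [0,0,0]},{"offset": [22,-32,0],"rotation": [0,0,0]},{"offset": [22,-32,0],"rotation": [0,0,0]}], grip=0, grip_force=10)

```text
time: 4.1
tool_pos: [0.397, -0.227, 0.2912]
tool_rot: [3.137, -0.001, -0.043]
contact_force: [0.9, -0.5, -0.6]
opening: 0.092
```

```bash
python3 -c "
from h import *
go((.66,.18,.15),0);print(observe()['qpos'])"
```

```text
t 4.1 pos [ 0.397  -0.227   0.2912] rot [ 3.137e+00 -1.000e-03 -4.300e-02] d [ 245.  -418.7  139.6] rotvec [ 0.004 -0.001 -0.043] F [ 0.9 -0.5 -0.6] op 0.092
[-0.68569386  0.21769062  1.70171742 -0.00314951  1.21902153  0.92956703]
```

Call:
apply_moves(motion=[{"offset": [22,-36,4],"rotation": [0,0,-0.04]},{"offset": [22,-36,8],"rotation": [0,0,0]},{"offset": [22,-36,10],"rotation": [0,0,0]},{"offset": [22,-36,10],"rotation": [0,0,0]},{"offset": [22,-36,12],"rotation": [0,0,0]},{"offset": [22,-36,12],"rotation": [0,0,0]},{"offset": [22,-36,12],"rotation": [0,0,0]},{"offset": [22,-36,12],"rotation": [0,0,0]},{"offset": [22,-36,12],"rotation": [0,0,0]},{"offset": [22,-36,12],"rotation": [0,0,0]},{"offset": [22,-36,12],"rotation": [0,0,0]},{"offset": [8,-20,8],"rotation": [0,0,0]}])

```text
time: 5.1
tool_pos: [0.6397, 0.1755, 0.1743]
tool_rot: [3.133, -0.012, 0.002]
contact_force: [-1.8, -0.1, -0.1]
opening: 0.0918
```

```bash
python3 -c "
from h import *
go((.66,.18,.15),0)
p=read_camera('side');cv2.imwrite('pics/s1.png',p['img'][:,:,::-1])
# overlay circle of the reel
"
```

```text
t 5.1 pos [0.6397 0.1755 0.1743] rot [ 3.133e+00 -1.200e-02  2.000e-03] d [20.  -4.7 24.5] rotvec [ 0.008 -0.012  0.002] F [-1.8 -0.1 -0.1] op 0.0918
```

View pics/s1.png

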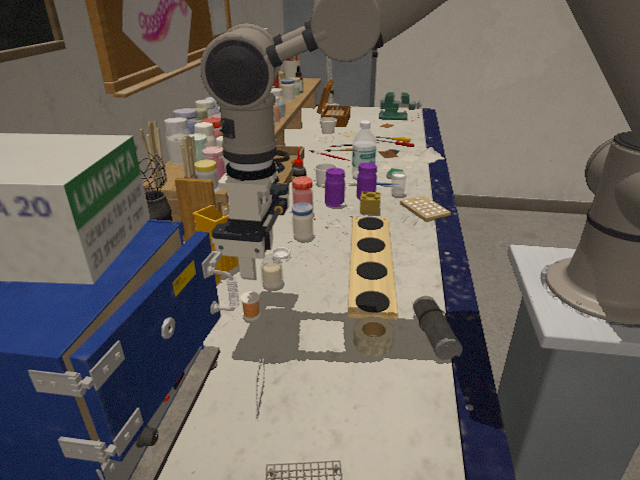

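Call:
apply_moves(motion=[{"offset": [10,-3,0],"rotation": [0.008,-0.012,0]},{"offset": [10,-2,0],"rotation": [0,0,0]},{"offset": [0,0,18],"rotation": [0,0,0]},{"offset": [0,0,20],"rotation": [0,0,0]},{"offset": [0,0,20],"rotation": [0,0,0]},{"offset": [0,0,15],"rotation": [0,0,0]},{"offset": [0,0,10],"rotation": [0,0,0]},{"offset": [0,0,5],"rotation": [0,0,0]},{"offset": [0,0,0],"rotation": [0,0,0]}])

```text
time: 5.9
tool_pos: [0.6594, 0.1872, 0.0781]
tool_rot: [-3.141, 0.005, 0.01]
contact_force: [-0.1, -0.8, -0.8]
opening: 0.0924
```

```bash
python3 -c "
from h import *
go((.66,.18,.069),0)
p=read_camera('side');cv2.imwrite('pics/s2.png',cv2.resize(p['img'][200:340,180:340,::-1],None,fx=4,fy=4))
"
```

```text
t 5.9 pos [0.6594 0.1872 0.0781] rot [-3.141  0.005  0.01 ] d [0.6 7.2 9.1] rotvec [-0.001  0.005  0.01 ] F [-0.1 -0.8 -0.8] op 0.0924
```

View pics/s2.png

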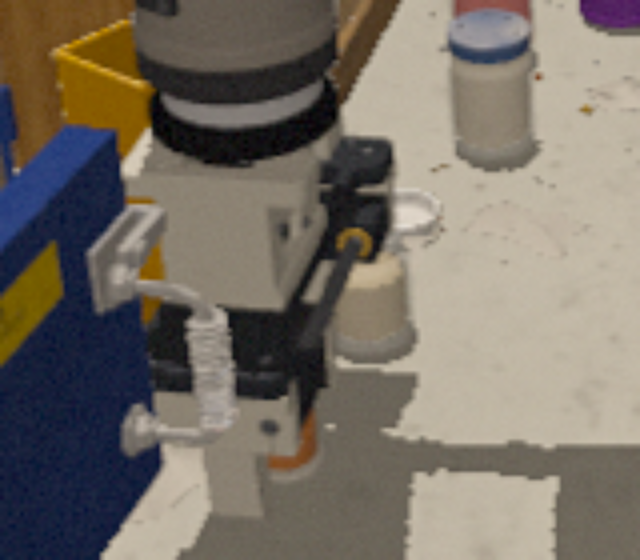

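```bash
python3 -c "
from h import *
p=read_camera('side')
for y in (.242,.132): print(proj(p,(.659,y,.012)))
print(proj(p,(.66,.18,.0)),proj(p,(.65,.18,.0)))
"
```

```text
[240.18283295 331.10816811]
[257.86045155 293.06832188]
[250.6266318  313.86970575] [255.99265013 314.38036075]
```

Call:
apply_moves(motion=[{"offset": [1,7,4],"rotation": [0,0,0]},{"offset": [0,0,5],"rotation": [0,0,0]},{"offset": [0,0,0],"rotation": [0,0,0]}])

```text
time: 6.25
tool_pos: [0.6628, 0.1799, 0.0733]
tool_rot: [-3.14, -0.003, 0.01]
contact_force: [-0.7, 0.5, 0.1]
opening: 0.0918
```

Call:
apply_moves(motion=[{"offset": [-3,0,4],"rotation": [0,0,0]},{"offset": [0,0,1],"rotation": [0,0,0]},{"offset": [0,0,0],"rotation": [0,0,0]}])

```text
time: 6.5
tool_pos: [0.6602, 0.1794, 0.0689]
tool_rot: [-3.139, -0.005, 0.01]
contact_force: [-0.4, 0.5, 0.3]
opening: 0.0915
```

Call:
apply_moves(motion=[{"offset": [0,0,0],"rotation": [0,0,0]},{"offset": [0,0,0],"rotation": [0,0,0]},{"offset": [0,0,0],"rotation": [0,0,0]},{"offset": [0,0,0],"rotation": [0,0,0]},{"offset": [0,0,0],"rotation": [0,0,0]},{"offset": [0,0,0],"rotation": [0,0,0]}], grip=1, grip_force=10)

```text
time: 7.0
tool_pos: [0.6602, 0.1799, 0.0694]
tool_rot: [-3.139, -0.006, 0.01]
contact_force: [-1.3, 0.3, 0.5]
opening: 0.0562
```

```bash
python3 -c "
from h import *
go((.66,.18,.069),0)"
```

```text
t 7.0 pos [0.6602 0.1799 0.0694] rot [-3.139 -0.006  0.01 ] d [-0.2 -0.1  0.4] rotvec [-0.002 -0.006  0.01 ] F [-1.3  0.3  0.5] op 0.0562
```

Call:
apply_moves(motion=[{"offset": [0,0,0],"rotation": [0,0,0]},{"offset": [0,0,0],"rotation": [0,0,0]},{"offset": [0,0,0],"rotation": [0,0,0]},{"offset": [0,0,0],"rotation": [0,0,0]},{"offset": [0,0,0],"rotation": [0,0,0]},{"offset": [0,0,0],"rotation": [0,0,0]}])

```text
time: 7.5
tool_pos: [0.6603, 0.18, 0.0694]
tool_rot: [-3.139, -0.006, 0.01]
contact_force: [-0.2, -0.0, 0.3]
opening: 0.034
```

Call:
apply_moves(motion=[{"offset": [0,0,-10],"rotation": [0,0,0]},{"offset": [0,0,-15],"rotation": [0,0,0]},{"offset": [0,0,-20],"rotation": [0,0,0]},{"offset": [0,0,0],"rotation": [0,0,0]}])

```text
time: 7.83
tool_pos: [0.6594, 0.1797, 0.1162]
tool_rot: [-3.14, -0.003, 0.01]
contact_force: [0.6, -0.2, 0.9]
opening: 0.034
```

```bash
python3 -c "
from h import *
go((.4455,.124,.12),0.08)
p=read_camera('side');cv2.imwrite('pics/s3.png',cv2.resize(p['img'][200:340,180:340,::-1],None,fx=4,fy=4))
"
```

```text
t 7.83 pos [0.6594 0.1797 0.1162] rot [-3.14e+00 -3.00e-03  1.00e-02] d [-214.5   53.5   -4.5] rotvec [-0.002 -0.003 -0.07 ] F [ 0.6 -0.2  0.9] op 0.034
```

View pics/s3.png

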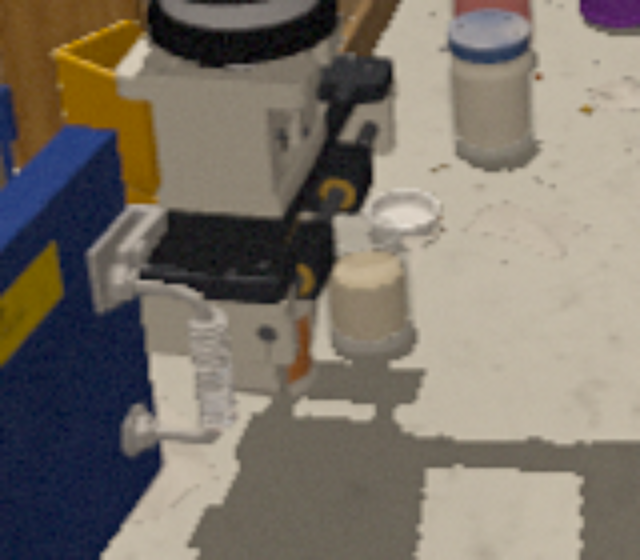

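Call:
apply_moves(motion=[{"offset": [-15,4,0],"rotation": [0,0,0]},{"offset": [-30,8,0],"rotation": [0,0,0]},{"offset": [-30,8,0],"rotation": [0,0,0]},{"offset": [-30,8,0],"rotation": [0,0,0]},{"offset": [-30,8,0],"rotation": [0,0,0]},{"offset": [-30,8,0],"rotation": [0,0,0]},{"offset": [-30,8,0],"rotation": [0,0,0]},{"offset": [-15,3,0],"rotation": [0,0,0]},{"offset": [0,0,0],"rotation": [0,0,0]},{"offset": [0,0,0],"rotation": [0,0,0]}])

```text
time: 8.72
tool_pos: [0.4351, 0.1196, 0.1085]
tool_rot: [-3.14, 0.006, 0.01]
contact_force: [0.7, -0.0, -0.2]
opening: 0.0336
```

```bash
python3 -c "
from h import *
go((.4455,.124,.086),0)"
```

```text
t 8.72 pos [0.4351 0.1196 0.1085] rot [-3.14   0.006  0.01 ] d [10.6 -4.3 22.4] rotvec [-0.001  0.006  0.01 ] F [ 0.7 -0.  -0.2] op 0.0336
```

Call:
apply_moves(motion=[{"offset": [10,-4,0],"rotation": [0,0.006,0.01]},{"offset": [0,0,8],"rotation": [0,0,0]},{"offset": [0,0,8],"rotation": [0,0,0]},{"offset": [0,0,4],"rotation": [0,0,0]},{"offset": [0,0,0],"rotation": [0,0,0]}])

```text
time: 9.13
tool_pos: [0.451, 0.125, 0.0859]
tool_rot: [-3.14, -0.005, -0.001]
contact_force: [-0.8, 0.3, -0.3]
opening: 0.0337
```

```bash
python3 -c "
from h import *
go((.4455,.124,.084),0)"
```

```text
t 9.13 pos [0.451  0.125  0.0859] rot [-3.14e+00 -5.00e-03 -1.00e-03] d [-5.5  1.   1.9] rotvec [-0.002 -0.005 -0.001] F [-0.8  0.3 -0.3] op 0.0337
```

Call:
apply_moves(motion=[{"offset": [-5,1,0],"rotation": [0,-0.005,0]},{"offset": [0,0,1],"rotation": [0,0,0]},{"offset": [0,0,1],"rotation": [0,0,0]},{"offset": [0,0,0],"rotation": [0,0,0]}])

```text
time: 9.47
tool_pos: [0.446, 0.1241, 0.0833]
tool_rot: [-3.14, 0.001, -0.001]
contact_force: [-0.4, 0.3, -0.9]
opening: 0.0338
```

```bash
python3 -c "
from h import *
go((.4455,.124,.084),0)"
```

```text
t 9.47 pos [0.446  0.1241 0.0833] rot [-3.14e+00  1.00e-03 -1.00e-03] d [-0.5  0.1 -0.7] rotvec [-0.002  0.001 -0.001] F [-0.4  0.3 -0.9] op 0.0338
```

Call:
apply_moves(motion=[{"offset": [0,0,0],"rotation": [0,0,0]},{"offset": [0,0,0],"rotation": [0,0,0]},{"offset": [0,0,0],"rotation": [0,0,0]},{"offset": [0,0,0],"rotation": [0,0,0]},{"offset": [0,0,0],"rotation": [0,0,0]},{"offset": [0,0,0],"rotation": [0,0,0]},{"offset": [0,0,-20],"rotation": [0,0,0]},{"offset": [0,0,-25],"rotation": [0,0,0]},{"offset": [0,0,-20],"rotation": [0,0,0]},{"offset": [10,3,-15],"rotation": [0,0,0]},{"offset": [25,6,0],"rotation": [0,0,0]},{"offset": [30,8,0],"rotation": [0,0,0]}], grip=0)

```text
time: 10.47
tool_pos: [0.5066, 0.1077, 0.1661]
tool_rot: [-3.14, 0.009, 0.002]
contact_force: [0.0, 0.1, 0.6]
opening: 0.0917
```

```bash
python3 -c "
from h import *
go((.647,.0745,.15),0)
p=read_camera('side');cv2.imwrite('pics/s4.png',cv2.resize(p['img'][180:380,220:420,::-1],None,fx=3,fy=3))
for d in tip_of('wire_reel',p)[:2]:print(d)
print([proj(p,(x,.0745,0)) for x in (.64,.65)])
"
```

```text
t 10.47 pos [0.5066 0.1077 0.1661] rot [-3.14e+00  9.00e-03  2.00e-03] d [140.4  33.5  14.8] rotvec [-0.001  0.009  0.002] F [0.  0.1 0.6] op 0.0917
{'location': [0.446, 0.1223, 0.015], 'score': 0.83}
[array([275.3249159 , 282.03547183]), array([270.4428142, 281.6174981])]
```

View pics/s4.png

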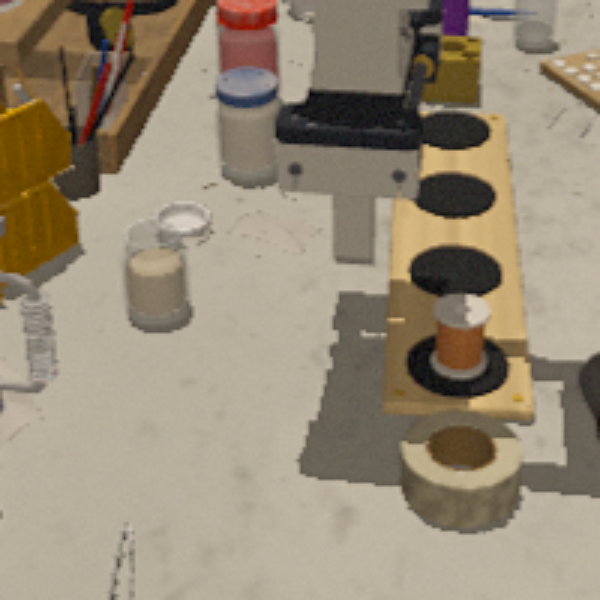

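Call:
apply_moves(motion=[{"offset": [25,6,0],"rotation": [0,0,0]},{"offset": [25,6,0],"rotation": [0,0,0]},{"offset": [25,6,0],"rotation": [0,0,0]},{"offset": [25,6,5],"rotation": [0,0,0]},{"offset": [15,4,10],"rotation": [0,0,0]},{"offset": [4,2,10],"rotation": [0,0,0]},{"offset": [0,0,5],"rotation": [0,0,0]},{"offset": [0,0,0],"rotation": [0,0,0]},{"offset": [0,0,0],"rotation": [0,0,0]}])

```text
time: 11.32
tool_pos: [0.6276, 0.0759, 0.1293]
tool_rot: [-3.14, 0.016, -0.0]
contact_force: [0.0, -0.0, 0.3]
opening: 0.0917
```

```bash
python3 -c "
from h import *
go((.645,.076,.08),0)"
```

```text
t 11.32 pos [0.6276 0.0759 0.1293] rot [-3.14   0.016 -0.   ] d [18.2 -0.  49. ] rotvec [-0.001  0.016 -0.   ] F [ 0.  -0.   0.3] op 0.0917
```

Call:
apply_moves(motion=[{"offset": [9,0,0],"rotation": [0,0.016,0]},{"offset": [8,0,0],"rotation": [0,0,0]},{"offset": [0,0,14],"rotation": [0,0,0]},{"offset": [0,0,16],"rotation": [0,0,0]},{"offset": [0,0,12],"rotation": [0,0,0]},{"offset": [0,0,4],"rotation": [0,0,0]},{"offset": [0,0,0],"rotation": [0,0,0]}])

```text
time: 11.9
tool_pos: [0.6472, 0.0782, 0.0862]
tool_rot: [-3.14, -0.009, 0.002]
contact_force: [-0.3, -0.4, -0.6]
opening: 0.092
```

```bash
python3 -c "
from h import *
go((.645,.076,.08),0)"
```

```text
t 11.9 pos [0.6472 0.0782 0.0862] rot [-3.14e+00 -9.00e-03  2.00e-03] d [-2.3  2.2  6.2] rotvec [-0.002 -0.009  0.002] F [-0.3 -0.4 -0.6] op 0.092
```

Call:
apply_moves(motion=[{"offset": [-2,2,5],"rotation": [0,-0.009,0]},{"offset": [0,0,1],"rotation": [0,0,0]},{"offset": [0,0,0],"rotation": [0,0,0]}])

```text
time: 12.15
tool_pos: [0.6458, 0.0763, 0.081]
tool_rot: [-3.14, -0.0, 0.002]
contact_force: [0.3, -0.2, 0.2]
opening: 0.0915
```

Call:
apply_moves(motion=[{"offset": [0,0,0],"rotation": [0,0,0]},{"offset": [0,0,0],"rotation": [0,0,0]},{"offset": [0,0,0],"rotation": [0,0,0]},{"offset": [0,0,0],"rotation": [0,0,0]},{"offset": [0,0,0],"rotation": [0,0,0]},{"offset": [0,0,0],"rotation": [0,0,0]},{"offset": [0,0,0],"rotation": [0,0,0]},{"offset": [0,0,0],"rotation": [0,0,0]},{"offset": [0,0,0],"rotation": [0,0,0]},{"offset": [0,0,0],"rotation": [0,0,0]}], grip=1, grip_force=15)

```text
time: 12.98
tool_pos: [0.6467, 0.076, 0.0831]
tool_rot: [-3.14, -0.004, 0.002]
contact_force: [-1.1, -0.1, 0.2]
opening: 0.0428
```

```bash
python3 -c "
from h import *
go((.645,.076,.08),0)"
```

```text
t 12.98 pos [0.6467 0.076  0.0831] rot [-3.14e+00 -4.00e-03  2.00e-03] d [-1.7  0.   3.1] rotvec [-0.002 -0.004  0.002] F [-1.1 -0.1  0.2] op 0.0428
```

Call:
apply_moves(motion=[{"offset": [0,0,-10],"rotation": [0,0,0]},{"offset": [0,0,-15],"rotation": [0,0,0]},{"offset": [0,0,-18],"rotation": [0,0,0]},{"offset": [0,0,0],"rotation": [0,0,0]}])

```text
time: 13.32
tool_pos: [0.6455, 0.076, 0.1272]
tool_rot: [-3.14, 0.0, 0.002]
contact_force: [1.3, 0.3, -0.3]
opening: 0.043
```

```bash
python3 -c "
from h import *
go((.4536,.0197,.13),0)
p=read_camera('side');cv2.imwrite('pics/s5.png',cv2.resize(p['img'][180:340,200:400,::-1],None,fx=4,fy=4))
p=read_camera('top');cv2.imwrite('pics/t5.png',cv2.resize(p['img'][150:310,180:420,::-1],None,fx=3,fy=3))
"
```

```text
t 13.32 pos [0.6455 0.076  0.1272] rot [-3.14e+00  0.00e+00  2.00e-03] d [-192.1   55.9   -2.8] rotvec [-0.002  0.     0.002] F [ 1.3  0.3 -0.3] op 0.043
```

View pics/s5.png

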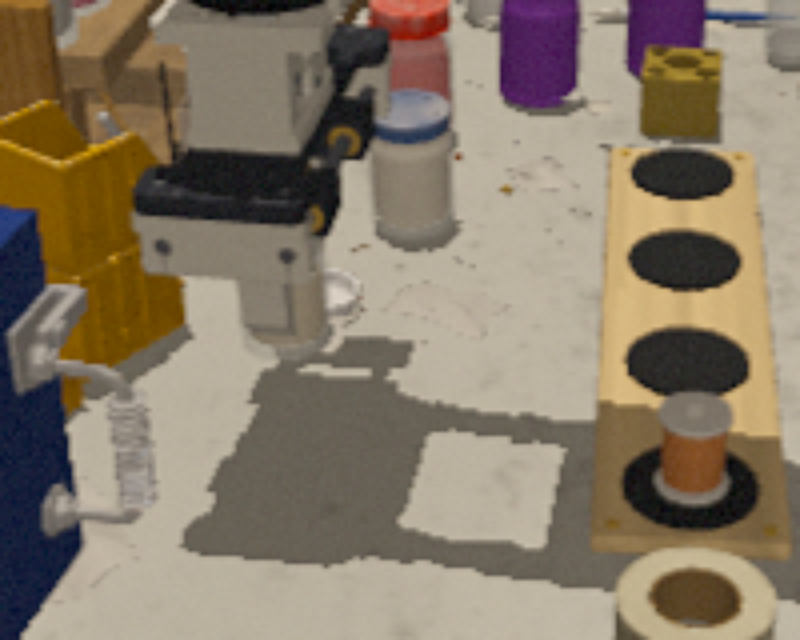

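View pics/t5.png

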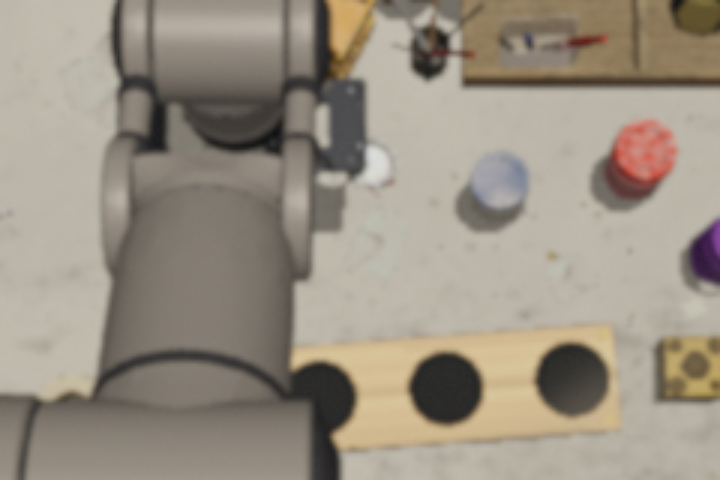

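```bash
python3 -c "
from h import *
p=read_camera('side')
for x in (.6355,.6455): print((proj(p,(x,.076,.046))-[200,180])*4)
"
```

```text
[304.54931427 332.31183764]
[284.48333974 330.70056867]
```

Call:
apply_moves(motion=[{"offset": [-15,4,0],"rotation": [0,0,0]},{"offset": [-26,8,0],"rotation": [0,0,0]},{"offset": [-26,8,0],"rotation": [0,0,0]},{"offset": [-26,8,0],"rotation": [0,0,0]},{"offset": [-26,8,0],"rotation": [0,0,0]},{"offset": [-26,8,0],"rotation": [0,0,0]},{"offset": [-25,8,0],"rotation": [0,0,0]},{"offset": [-10,3,0],"rotation": [0,0,0]},{"offset": [0,0,0],"rotation": [0,0,0]},{"offset": [0,0,0],"rotation": [0,0,0]}])

```text
time: 14.3
tool_pos: [0.449, 0.0197, 0.1141]
tool_rot: [-3.138, 0.025, 0.003]
contact_force: [0.4, 1.0, -1.3]
opening: 0.0426
```

```bash
python3 -c "
from h import *
go((.4536,.0197,.0976),0)"
```

```text
t 14.3 pos [0.449  0.0197 0.1141] rot [-3.138e+00  2.500e-02  3.000e-03] d [ 5.   0.1 16.3] rotvec [-0.004  0.025  0.003] F [ 0.4  1.  -1.3] op 0.0426
```

Call:
apply_moves(motion=[{"offset": [5,0,0],"rotation": [0,0.024,0]},{"offset": [0,0,5],"rotation": [0,0,0]},{"offset": [0,0,5],"rotation": [0,0,0]},{"offset": [0,0,3],"rotation": [0,0,0]},{"offset": [0,0,0],"rotation": [0,0,0]}])

```text
time: 14.72
tool_pos: [0.4571, 0.0204, 0.0983]
tool_rot: [-3.137, 0.0, 0.003]
contact_force: [0.2, -0.5, -0.4]
opening: 0.0429
```

```bash
python3 -c "
from h import *
go((.4536,.0197,.0976),0)"
```

```text
t 14.72 pos [0.4571 0.0204 0.0983] rot [-3.137e+00  0.000e+00  3.000e-03] d [-3.5  0.7  0.7] rotvec [-0.004  0.     0.003] F [ 0.2 -0.5 -0.4] op 0.0429
```

Call:
apply_moves(motion=[{"offset": [-3,1,0],"rotation": [-0.004,0,0]},{"offset": [0,0,1],"rotation": [0,0,0]},{"offset": [0,0,0],"rotation": [0,0,0]},{"offset": [0,0,0],"rotation": [0,0,0]}])

```text
time: 15.05
tool_pos: [0.4538, 0.0192, 0.0971]
tool_rot: [3.141, 0.002, 0.004]
contact_force: [-0.3, 0.3, -1.8]
opening: 0.0425
```

```bash
python3 -c "
from h import *
go((.4536,.0197,.0976),0)"
```

```text
t 15.05 pos [0.4538 0.0192 0.0971] rot [3.141e+00 2.000e-03 4.000e-03] d [-0.2 -0.5 -0.5] rotvec [0.001 0.002 0.004] F [-0.3  0.3 -1.8] op 0.0425
```

Call:
apply_moves(motion=[{"offset": [0,0,0],"rotation": [0,0,0]},{"offset": [0,0,0],"rotation": [0,0,0]},{"offset": [0,0,0],"rotation": [0,0,0]},{"offset": [0,0,0],"rotation": [0,0,0]},{"offset": [0,0,0],"rotation": [0,0,0]},{"offset": [0,0,0],"rotation": [0,0,0]},{"offset": [0,0,-20],"rotation": [0,0,0]},{"offset": [0,0,-28],"rotation": [0,0,0]},{"offset": [0,0,-25],"rotation": [0,0,0]},{"offset": [5,5,-15],"rotation": [0,0,0]},{"offset": [20,20,0],"rotation": [0,0,0]},{"offset": [22,22,0],"rotation": [0,0,0]}], grip=0)

```text
time: 16.05
tool_pos: [0.4983, -0.025, 0.1887]
tool_rot: [-3.141, 0.008, 0.009]
contact_force: [1.0, 0.3, -0.1]
opening: 0.0916
```

```bash
python3 -c "
from h import *
go((.6225,-.130,.15),0)
p=read_camera('side');cv2.imwrite('pics/s6.png',cv2.resize(p['img'][180:340,220:420,::-1],None,fx=4,fy=4))
for d in tip_of('open_jar',p)[:2]:print(d)
print([(proj(p,(x,-.13,0))-[220,180])*4 for x in (.615,.625)])
"
```

```text
t 16.05 pos [ 0.4983 -0.025   0.1887] rot [-3.141  0.008  0.009] d [123.5 106.1  37.6] rotvec [-0.001  0.008  0.009] F [ 1.   0.3 -0.1] op 0.0916
{'location': [0.4582, 0.0164, 0.013], 'score': 0.6}
{'location': [0.4456, 0.1257, 0.015], 'score': 0.48}
[array([345.13830215, 217.26271947]), array([328.49595718, 216.07011575])]
```

View pics/s6.png

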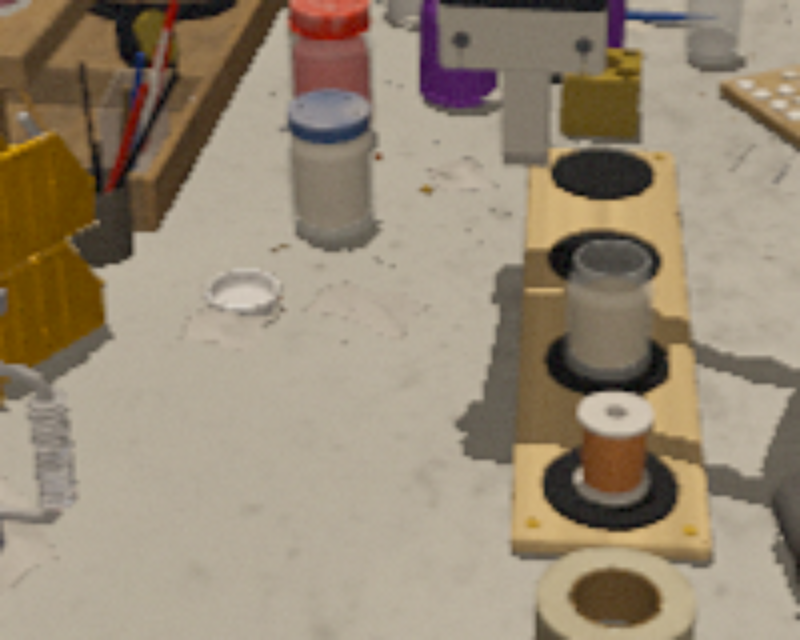

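Call:
apply_moves(motion=[{"offset": [24,21,0],"rotation": [0,0,0]},{"offset": [24,21,0],"rotation": [0,0,0]},{"offset": [22,20,0],"rotation": [0,0,0]},{"offset": [20,16,0],"rotation": [0,0,0]},{"offset": [10,6,0],"rotation": [0,0,0]},{"offset": [0,0,0],"rotation": [0,0,0.11]},{"offset": [0,0,0],"rotation": [0,0,0.12]},{"offset": [0,0,5],"rotation": [0,0,0.12]},{"offset": [0,0,5],"rotation": [0,0,0.12]},{"offset": [0,0,5],"rotation": [0,0,0.12]},{"offset": [0,0,0],"rotation": [0,0,0]}])

```text
time: 17.07
tool_pos: [0.5991, -0.1112, 0.1656]
tool_rot: [3.134, 0.019, -0.611]
contact_force: [-1.1, 0.7, 0.7]
opening: 0.0917
```

```bash
python3 -c "
from h import *
go((.622,-.130,.084),-.6)"
```

```text
t 17.07 pos [ 0.5991 -0.1112  0.1656] rot [ 3.134  0.019 -0.611] d [31.1  1.7 81. ] rotvec [ 0.007  0.019 -0.011] F [-1.1  0.7  0.7] op 0.0917
```

Call:
apply_moves(motion=[{"offset": [14,1,0],"rotation": [0.007,0.019,-0.01]},{"offset": [13,0,0],"rotation": [0,0,0]},{"offset": [2,0,12],"rotation": [0,0,0]},{"offset": [0,0,16],"rotation": [0,0,0]},{"offset": [0,0,0],"rotation": [0,0,0]},{"offset": [0,0,0],"rotation": [0,0,0]}])

```text
time: 17.57
tool_pos: [0.6244, -0.1295, 0.1351]
tool_rot: [-3.14, -0.004, -0.58]
contact_force: [0.8, -0.2, 0.5]
opening: 0.0917
```

```bash
python3 -c "
from h import *
go((.622,-.130,.084),-.6)"
```

```text
t 17.57 pos [ 0.6244 -0.1295  0.1351] rot [-3.14  -0.004 -0.58 ] d [-1.9  1.8 51.1] rotvec [-0.001 -0.004  0.02 ] F [ 0.8 -0.2  0.5] op 0.0917
```

Call:
apply_moves(motion=[{"offset": [-2,2,12],"rotation": [0,0,0.02]},{"offset": [0,0,15],"rotation": [0,0,0]},{"offset": [0,0,14],"rotation": [0,0,0]},{"offset": [0,0,5],"rotation": [0,0,0]},{"offset": [0,0,0],"rotation": [0,0,0]}])

```text
time: 17.98
tool_pos: [0.6224, -0.1301, 0.0897]
tool_rot: [-3.139, -0.007, -0.594]
contact_force: [0.1, -0.0, 0.5]
opening: 0.0916
```

```bash
python3 -c "
from h import *
go((.622,-.130,.084),-.6)
p=read_camera('top');cv2.imwrite('pics/t6.png',cv2.resize(p['img'][150:310,280:480,::-1],None,fx=4,fy=4))
p=read_camera('side');cv2.imwrite('pics/s6b.png',cv2.resize(p['img'][130:270,240:420,::-1],None,fx=4,fy=4))"
```

```text
t 17.98 pos [ 0.6224 -0.1301  0.0897] rot [-3.139 -0.007 -0.594] d [-0.5  0.1  5.7] rotvec [-0.002 -0.007  0.006] F [ 0.1 -0.   0.5] op 0.0916
```

View pics/s6b.png

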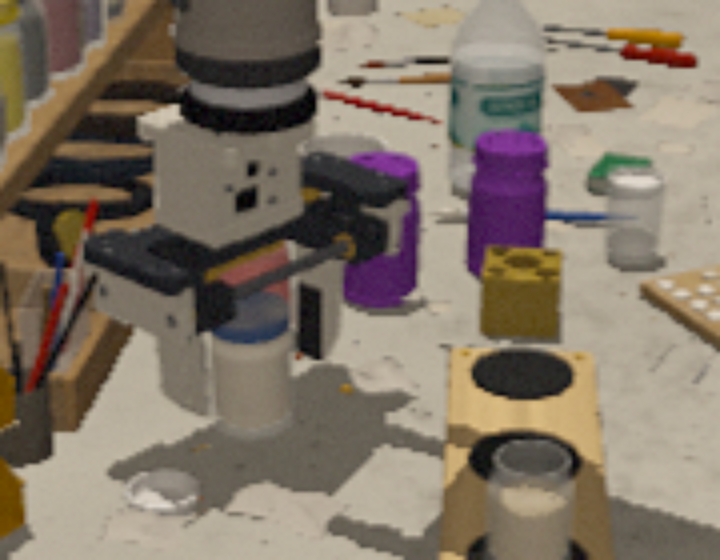

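View pics/t6.png

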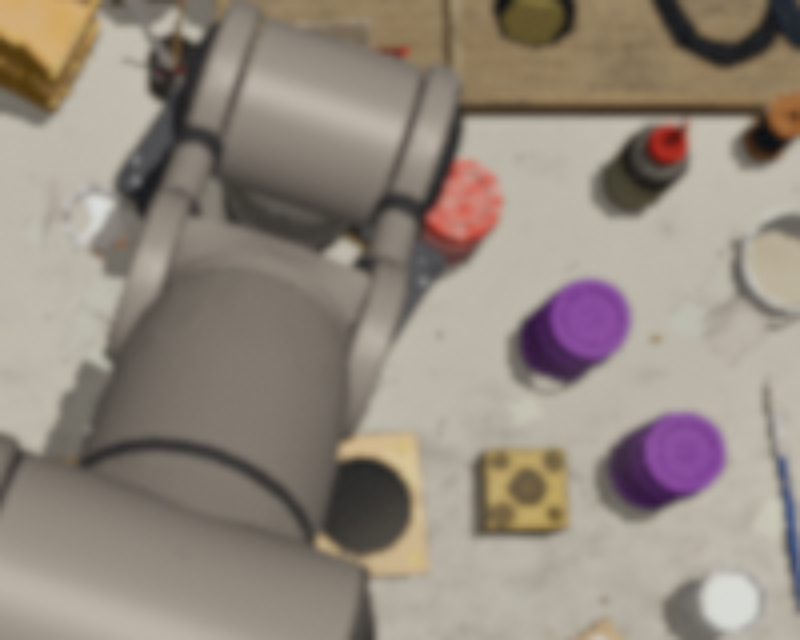

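Call:
apply_moves(motion=[{"offset": [0,0,4],"rotation": [0,-0.007,0.006]},{"offset": [0,0,1],"rotation": [0,0,0]},{"offset": [0,0,0],"rotation": [0,0,0]}])

```text
time: 18.33
tool_pos: [0.6242, -0.1306, 0.0881]
tool_rot: [-3.138, -0.005, -0.6]
contact_force: [0.1, -0.3, 0.2]
opening: 0.0918
```

Call:
apply_moves(motion=[{"offset": [0,0,0],"rotation": [0,0,0]},{"offset": [0,0,0],"rotation": [0,0,0]},{"offset": [0,0,0],"rotation": [0,0,0]},{"offset": [0,0,0],"rotation": [0,0,0]},{"offset": [0,0,0],"rotation": [0,0,0]},{"offset": [0,0,0],"rotation": [0,0,0]},{"offset": [0,0,0],"rotation": [0,0,0]},{"offset": [0,0,0],"rotation": [0,0,0]},{"offset": [0,0,0],"rotation": [0,0,0]}], grip=1, grip_force=18)

```text
time: 19.08
tool_pos: [0.6249, -0.1308, 0.0897]
tool_rot: [-3.137, -0.008, -0.6]
contact_force: [1.1, 1.2, -0.2]
opening: 0.0489
```

```bash
python3 -c "
from h import *
go((.622,-.130,.084),-.6)"
```

```text
t 19.08 pos [ 0.6249 -0.1308  0.0897] rot [-3.137 -0.008 -0.6  ] d [-2.9  1.   5.7] rotvec [-0.005 -0.008  0.   ] F [ 1.1  1.2 -0.2] op 0.0489
```

Call:
apply_moves(motion=[{"offset": [0,0,-10],"rotation": [0,0,0]},{"offset": [0,0,-15],"rotation": [0,0,0]},{"offset": [0,0,-18],"rotation": [0,0,0]},{"offset": [0,0,0],"rotation": [0,0,0]}])

```text
time: 19.42
tool_pos: [0.6234, -0.1304, 0.1336]
tool_rot: [-3.138, -0.003, -0.6]
contact_force: [1.3, -0.2, -1.6]
opening: 0.0486
```

```bash
python3 -c "
from h import *
go((.462,-.085,.13),-.6)"
```

```text
t 19.42 pos [ 0.6234 -0.1304  0.1336] rot [-3.138e+00 -3.000e-03 -6.000e-01] d [-158.9   53.6    2.9] rotvec [-0.004 -0.003  0.   ] F [ 1.3 -0.2 -1.6] op 0.0486
```

Call:
apply_moves(motion=[{"offset": [-14,5,0],"rotation": [0,0,0]},{"offset": [-24,8,0],"rotation": [0,0,0]},{"offset": [-24,8,0],"rotation": [0,0,0]},{"offset": [-24,8,0],"rotation": [0,0,0]},{"offset": [-24,8,0],"rotation": [0,0,0]},{"offset": [-22,8,0],"rotation": [0,0,0]},{"offset": [-12,4,0],"rotation": [0,0,0]},{"offset": [-4,1,0],"rotation": [0,0,0]},{"offset": [0,0,0],"rotation": [0,0,0]},{"offset": [0,0,0],"rotation": [0,0,0]}])

```text
time: 20.25
tool_pos: [0.4657, -0.086, 0.1311]
tool_rot: [-3.137, -0.005, -0.6]
contact_force: [1.4, -0.9, -1.7]
opening: 0.0485
```

```bash
python3 -c "
from h import *
go((.463,-.085,.1045),-.6)"
```

```text
t 20.25 pos [ 0.4657 -0.086   0.1311] rot [-3.137 -0.005 -0.6  ] d [-2.9  0.9 26.6] rotvec [-0.004 -0.005 -0.   ] F [ 1.4 -0.9 -1.7] op 0.0485
```

Call:
apply_moves(motion=[{"offset": [-3,1,4],"rotation": [-0.004,-0.005,0]},{"offset": [-1,0,8],"rotation": [0,0,0]},{"offset": [0,0,7],"rotation": [0,0,0]},{"offset": [0,0,3],"rotation": [0,0,0]},{"offset": [0,0,0],"rotation": [0,0,0]},{"offset": [0,0,0],"rotation": [0,0,0]}])

```text
time: 20.75
tool_pos: [0.465, -0.0856, 0.1057]
tool_rot: [-3.141, -0.002, -0.6]
contact_force: [0.2, 0.0, -1.3]
opening: 0.0484
```

```bash
python3 -c "
from h import *
go((.463,-.085,.1045),-.6)"
```

```text
t 20.75 pos [ 0.465  -0.0856  0.1057] rot [-3.141e+00 -2.000e-03 -6.000e-01] d [-2.1  0.6  1.2] rotvec [-0.    -0.002 -0.   ] F [ 0.2  0.  -1.3] op 0.0484
```

Call:
apply_moves(motion=[{"offset": [-2,0,0],"rotation": [0,0,0]},{"offset": [0,0,1],"rotation": [0,0,0]},{"offset": [0,0,1],"rotation": [0,0,0]},{"offset": [0,0,0],"rotation": [0,0,0]}])

```text
time: 21.08
tool_pos: [0.4637, -0.0846, 0.1037]
tool_rot: [-3.141, -0.002, -0.6]
contact_force: [-0.2, 0.0, -1.7]
opening: 0.0489
```

```bash
python3 -c "
from h import *
go((.463,-.085,.104),-.6)"
```

```text
t 21.08 pos [ 0.4637 -0.0846  0.1037] rot [-3.141e+00 -2.000e-03 -6.000e-01] d [-0.3  0.7 -0.3] rotvec [-0.001 -0.002 -0.   ] F [-0.2  0.  -1.7] op 0.0489
```

Release, rise, and turn back to yaw 0 while up.

Call:
apply_moves(motion=[{"offset": [0,0,0],"rotation": [0,0,0]},{"offset": [0,0,0],"rotation": [0,0,0]},{"offset": [0,0,0],"rotation": [0,0,0]},{"offset": [0,0,0],"rotation": [0,0,0]},{"offset": [0,0,0],"rotation": [0,0,0]},{"offset": [0,0,0],"rotation": [0,0,0]},{"offset": [0,0,-20],"rotation": [0,0,0]},{"offset": [0,0,-30],"rotation": [0,0,0]},{"offset": [0,0,-30],"rotation": [0,0,0]},{"offset": [0,0,-20],"rotation": [0,0,-0.1]},{"offset": [0,0,-5],"rotation": [0,0,-0.12]},{"offset": [0,0,0],"rotation": [0,0,-0.12]}], grip=0)

```text
time: 22.08
tool_pos: [0.4632, -0.0845, 0.2137]
tool_rot: [3.141, -0.001, -0.251]
contact_force: [-0.3, 0.5, -0.6]
opening: 0.0916
```

Call:
apply_moves(motion=[{"offset": [0,0,0],"rotation": [0,0,-0.12]},{"offset": [0,0,0],"rotation": [0,0,-0.12]},{"offset": [0,0,0],"rotation": [0,0,0]},{"offset": [0,0,0],"rotation": [0,0,0]}])

```text
time: 22.42
tool_pos: [0.4636, -0.0846, 0.2156]
tool_rot: [3.14, -0.005, 0.001]
contact_force: [0.1, -0.2, 0.4]
opening: 0.0919
```

```bash
python3 -c "
from h import *
go((.646,-.244,.2),0)
p=read_camera('side');cv2.imwrite('pics/s7.png',cv2.resize(p['img'][160:310,240:420,::-1],None,fx=4,fy=4))
print([(proj(p,(x,-.244,0))-[240,160])*4 for x in (.64,.65)])
print([d for d in tip_of('lidded_jar',p)[:2]])
"
```

```text
t 22.42 pos [ 0.4636 -0.0846  0.2156] rot [ 3.14e+00 -5.00e-03  1.00e-03] d [182.1 159.6  16.8] rotvec [ 0.002 -0.005  0.001] F [ 0.1 -0.2  0.4] op 0.0919
[array([259.12688718, 210.61833063]), array([243.87828447, 209.61668074])]
[{'location': [0.4617, -0.0853, 0.0142], 'score': 0.86}]
```

View pics/s7.png

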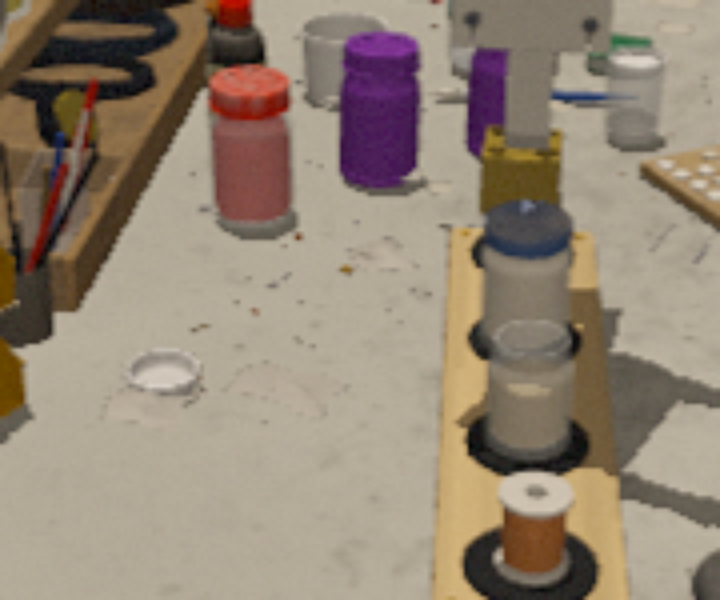

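Call:
apply_moves(motion=[{"offset": [15,13,0],"rotation": [0,0,0]},{"offset": [26,23,0],"rotation": [0,0,0]},{"offset": [26,23,0],"rotation": [0,0,0]},{"offset": [26,23,0],"rotation": [0,0,0]},{"offset": [26,23,0],"rotation": [0,0,0]},{"offset": [26,23,0],"rotation": [0,0,0]},{"offset": [18,16,0],"rotation": [0,0,0]},{"offset": [8,6,0],"rotation": [0,0,0]},{"offset": [0,0,0],"rotation": [0,0,0]},{"offset": [0,0,0],"rotation": [0,0,0]}])

```text
time: 23.35
tool_pos: [0.638, -0.2416, 0.2104]
tool_rot: [-3.14, 0.003, -0.024]
contact_force: [0.4, 0.6, -0.0]
opening: 0.0919
```

```bash
python3 -c "
from h import *
go((.6435,-.242,.102),0)"
```

```text
t 23.35 pos [ 0.638  -0.2416  0.2104] rot [-3.14e+00  3.00e-03 -2.40e-02] d [  5.8   0.5 108.3] rotvec [-0.002  0.003 -0.024] F [ 0.4  0.6 -0. ] op 0.0919
```

Call:
apply_moves(motion=[{"offset": [5,0,10],"rotation": [0,0.003,-0.024]},{"offset": [0,0,18],"rotation": [0,0,0]},{"offset": [0,0,18],"rotation": [0,0,0]},{"offset": [0,0,10],"rotation": [0,0,0]},{"offset": [0,0,0],"rotation": [0,0,0]},{"offset": [0,0,0],"rotation": [0,0,0]}])

```text
time: 23.85
tool_pos: [0.641, -0.2372, 0.1508]
tool_rot: [-3.138, 0.002, 0.004]
contact_force: [-1.3, -1.6, 0.1]
opening: 0.0918
```

```bash
python3 -c "
from h import *
go((.6435,-.242,.102),0)
p=read_camera('side');cv2.imwrite('pics/s8.png',cv2.resize(p['img'][130:270,240:420,::-1],None,fx=4,fy=4))"
```

```text
t 23.85 pos [ 0.641  -0.2372  0.1508] rot [-3.138e+00  2.000e-03  4.000e-03] d [ 2.6  5.  48.8] rotvec [-0.004  0.002  0.004] F [-1.3 -1.6  0.1] op 0.0918
```

View pics/s8.png

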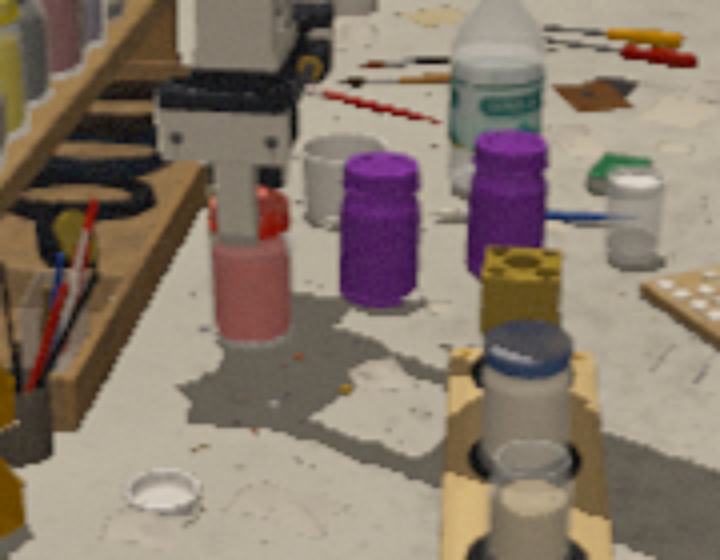

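Call:
apply_moves(motion=[{"offset": [2,5,0],"rotation": [-0.004,0.002,0]},{"offset": [0,0,14],"rotation": [0,0,0]},{"offset": [0,0,15],"rotation": [0,0,0]},{"offset": [0,0,10],"rotation": [0,0,0]},{"offset": [0,0,3],"rotation": [0,0,0]},{"offset": [0,0,0],"rotation": [0,0,0]}])

```text
time: 24.4
tool_pos: [0.6464, -0.2445, 0.1144]
tool_rot: [3.135, -0.011, 0.005]
contact_force: [0.5, 0.2, -0.3]
opening: 0.0918
```

```bash
python3 -c "
from h import *
go((.6435,-.242,.102),0)"
```

```text
t 24.4 pos [ 0.6464 -0.2445  0.1144] rot [ 3.135 -0.011  0.005] d [-3.  -2.6 12.3] rotvec [ 0.007 -0.011  0.005] F [ 0.5  0.2 -0.3] op 0.0918
```

Call:
apply_moves(motion=[{"offset": [-2,-2,4],"rotation": [0.006,-0.01,0.005]},{"offset": [0,0,5],"rotation": [0,0,0]},{"offset": [0,0,2],"rotation": [0,0,0]},{"offset": [0,0,0],"rotation": [0,0,0]}])

```text
time: 24.73
tool_pos: [0.6452, -0.243, 0.1048]
tool_rot: [3.14, -0.003, -0.001]
contact_force: [-0.6, -0.5, 0.4]
opening: 0.092
```

```bash
python3 -c "
from h import *
go((.6435,-.242,.102),0)"
```

```text
t 24.73 pos [ 0.6452 -0.243   0.1048] rot [ 3.14e+00 -3.00e-03 -1.00e-03] d [-1.7 -1.   2.8] rotvec [ 0.002 -0.003 -0.001] F [-0.6 -0.5  0.4] op 0.092
```

Call:
apply_moves(motion=[{"offset": [-1,0,2],"rotation": [0,0,0]},{"offset": [0,0,0],"rotation": [0,0,0]},{"offset": [0,0,0],"rotation": [0,0,0]},{"offset": [0,0,0],"rotation": [0,0,0]},{"offset": [0,0,0],"rotation": [0,0,0]},{"offset": [0,0,0],"rotation": [0,0,0]},{"offset": [0,0,0],"rotation": [0,0,0]},{"offset": [0,0,0],"rotation": [0,0,0]},{"offset": [0,0,0],"rotation": [0,0,0]}], grip=1, grip_force=22)

```text
time: 25.48
tool_pos: [0.6445, -0.2433, 0.1036]
tool_rot: [3.139, -0.005, -0.001]
contact_force: [0.3, 0.8, -0.1]
opening: 0.0517
```

Call:
apply_moves(motion=[{"offset": [0,0,-10],"rotation": [0,0,0]},{"offset": [0,0,-15],"rotation": [0,0,0]},{"offset": [0,0,-20],"rotation": [0,0,0]},{"offset": [0,0,-10],"rotation": [0,0,0]},{"offset": [0,0,0],"rotation": [0,0,0]}])

```text
time: 25.9
tool_pos: [0.6431, -0.2424, 0.1599]
tool_rot: [-3.141, 0.0, -0.001]
contact_force: [0.9, 0.1, -1.4]
opening: 0.0517
```

```bash
python3 -c "
from h import *
go((.4705,-.190,.16),0)
p=read_camera('side');cv2.imwrite('pics/s9.png',cv2.resize(p['img'][130:270,240:420,::-1],None,fx=4,fy=4))
s=observe()['tool_pos'];print([(proj(p,(x,s[1],s[2]-.103))-[240,130])*4 for x in (s[0],s[0]-.01)])"
```

```text
t 25.9 pos [ 0.6431 -0.2424  0.1599] rot [-3.141e+00  0.000e+00 -1.000e-03] d [-172.6  -52.3   -0. ] rotvec [-0.     0.    -0.001] F [ 0.9  0.1 -1.4] op 0.0517
[array([252.06094977, 251.00795672]), array([267.71218037, 251.95019361])]
```

View pics/s9.png

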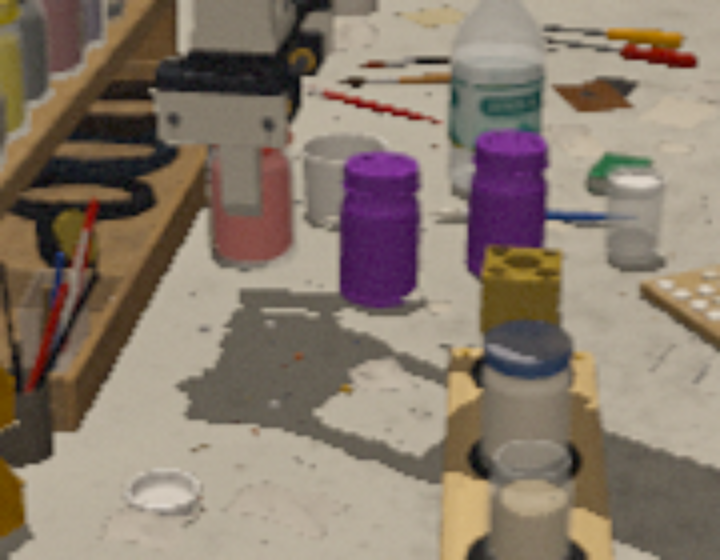

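Call:
apply_moves(motion=[{"offset": [-14,-8,-3],"rotation": [0,0,0]},{"offset": [-25,-8,0],"rotation": [0,0,0]},{"offset": [-25,-8,0],"rotation": [0,0,0]},{"offset": [-25,-8,0],"rotation": [0,0,0]},{"offset": [-25,-7,0],"rotation": [0,0,0]},{"offset": [-25,-7,0],"rotation": [0,0,0]},{"offset": [-16,-5,0],"rotation": [0,0,0]},{"offset": [-6,-2,0],"rotation": [0,0,0]},{"offset": [0,0,0],"rotation": [0,0,0]},{"offset": [0,0,0],"rotation": [0,0,0]}])

```text
time: 26.78
tool_pos: [0.4718, -0.1846, 0.1545]
tool_rot: [-3.136, 0.009, -0.0]
contact_force: [1.0, -0.3, -1.7]
opening: 0.0516
```

```bash
python3 -c "
from h import *
go((.4705,-.190,.1185),0)"
```

```text
t 26.78 pos [ 0.4718 -0.1846  0.1545] rot [-3.136  0.009 -0.   ] d [-1.   5.6 36. ] rotvec [-0.005  0.009 -0.   ] F [ 1.  -0.3 -1.7] op 0.0516
```

Call:
apply_moves(motion=[{"offset": [-1,5,0],"rotation": [-0.005,0.009,0]},{"offset": [0,0,10],"rotation": [0,0,0]},{"offset": [0,0,10],"rotation": [0,0,0]},{"offset": [0,0,6],"rotation": [0,0,0]},{"offset": [0,0,0],"rotation": [0,0,0]},{"offset": [0,0,0],"rotation": [0,0,0]}])

```text
time: 27.28
tool_pos: [0.4754, -0.1926, 0.125]
tool_rot: [3.139, -0.005, -0.0]
contact_force: [0.3, -0.3, -2.9]
opening: 0.0516
```

```bash
python3 -c "
from h import *
go((.4705,-.190,.1185),0)"
```

```text
t 27.28 pos [ 0.4754 -0.1926  0.125 ] rot [ 3.139 -0.005 -0.   ] d [-4.9 -2.6  6.5] rotvec [ 0.002 -0.005 -0.   ] F [ 0.3 -0.3 -2.9] op 0.0516
```

Call:
apply_moves(motion=[{"offset": [-4,-2,2],"rotation": [0,-0.005,0]},{"offset": [0,0,3],"rotation": [0,0,0]},{"offset": [0,0,1],"rotation": [0,0,0]},{"offset": [0,0,0],"rotation": [0,0,0]}])

```text
time: 27.62
tool_pos: [0.4716, -0.1906, 0.1184]
tool_rot: [3.139, 0.0, -0.0]
contact_force: [0.0, 0.3, -2.7]
opening: 0.0516
```

```bash
python3 -c "
from h import *
go((.4705,-.190,.1178),0)"
```

```text
t 27.62 pos [ 0.4716 -0.1906  0.1184] rot [ 3.139  0.    -0.   ] d [-1.1 -0.6  0.6] rotvec [ 0.002  0.    -0.   ] F [ 0.   0.3 -2.7] op 0.0516
```

Call:
apply_moves(motion=[{"offset": [-1,0,0],"rotation": [0,0,0]},{"offset": [0,0,0.7],"rotation": [0,0,0]},{"offset": [0,0,0],"rotation": [0,0,0]}])

```text
time: 27.87
tool_pos: [0.4707, -0.1907, 0.1182]
tool_rot: [3.139, -0.001, -0.0]
contact_force: [-0.5, -0.8, -2.7]
opening: 0.052
```

Call:
apply_moves(motion=[{"offset": [0,0,0],"rotation": [0,0,0]},{"offset": [0,0,0],"rotation": [0,0,0]},{"offset": [0,0,0],"rotation": [0,0,0]},{"offset": [0,0,0],"rotation": [0,0,0]},{"offset": [0,0,0],"rotation": [0,0,0]},{"offset": [0,0,0],"rotation": [0,0,0]},{"offset": [0,0,-15],"rotation": [0,0,0]},{"offset": [0,0,-25],"rotation": [0,0,0]},{"offset": [0,0,-30],"rotation": [0,0,0]},{"offset": [0,0,-30],"rotation": [0,0,0]},{"offset": [0,0,-20],"rotation": [0,0,0]},{"offset": [0,0,-10],"rotation": [0,0,0]}], grip=0.1)

```text
time: 28.87
tool_pos: [0.4696, -0.1898, 0.252]
tool_rot: [3.141, 0.004, -0.0]
contact_force: [-0.2, -0.3, -0.0]
opening: 0.0828
```

```bash
python3 -c "
from h import *
go((.4705,-.190,.25),0)
p=read_camera('side');cv2.imwrite('pics/s10.png',cv2.resize(p['img'][160:330,300:440,::-1],None,fx=4,fy=3.5))
for q in ('tall_jar','lidded_jar','open_jar','wire_reel'): print(q,[(np.round(d['location'],4),round(d['score'],2)) for d in tip_of(q,p)[:3]])
"
```

```text
t 28.87 pos [ 0.4696 -0.1898  0.252 ] rot [ 3.141  0.004 -0.   ] d [0.9 0.2 2. ] rotvec [ 0.     0.004 -0.   ] F [-0.2 -0.3 -0. ] op 0.0828
tall_jar [(array([ 0.4752, -0.1911,  0.0164]), 0.93), (array([ 0.5748, -0.3167,  0.001 ]), 0.91), (array([ 0.4974, -0.3732, -0.0016]), 0.72)]
lidded_jar [(array([ 0.4633, -0.0847,  0.0131]), 0.61)]
open_jar [(array([0.458 , 0.022 , 0.0107]), 0.73)]
wire_reel [(array([0.4455, 0.1225, 0.017 ]), 0.68)]
```

View pics/s10.png

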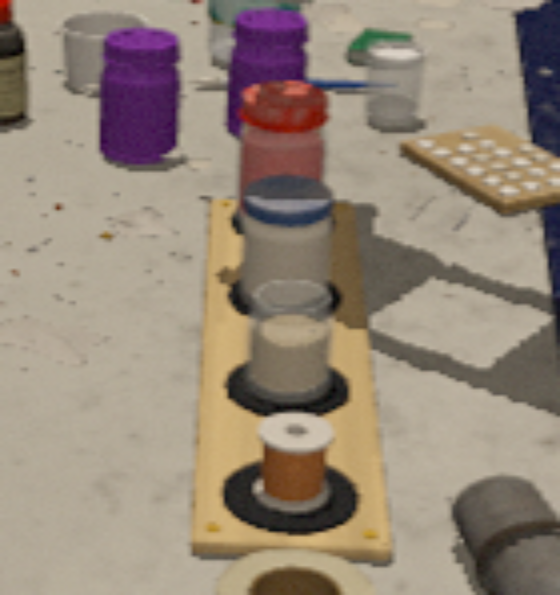

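All four look centred from the side. I'll clear the arm and check from above.

Call:
apply_moves(motion=[{"offset": [0,10,-20],"rotation": [0,0,0]},{"offset": [-15,25,-20],"rotation": [0,0,0]},{"offset": [-18,30,0],"rotation": [0,0,0]},{"offset": [-18,30,0],"rotation": [0,0,0]},{"offset": [-18,30,0],"rotation": [0,0,0]},{"offset": [-18,30,0],"rotation": [0,0,0]},{"offset": [-18,30,0],"rotation": [0,0,0]},{"offset": [-18,30,0],"rotation": [0,0,0]},{"offset": [-18,30,0],"rotation": [0,0,0]},{"offset": [-18,30,0],"rotation": [0,0,0]},{"offset": [-10,15,0],"rotation": [0,0,0]},{"offset": [0,0,0],"rotation": [0,0,0]}])

```text
time: 30.12
tool_pos: [0.289, -0.4878, 0.2685]
tool_rot: [-3.112, 0.031, 0.006]
contact_force: [1.1, 0.1, -0.3]
opening: 0.0826
```

```bash
python3 -c "
from h import *
p=read_camera('top');cv2.imwrite('pics/t10.png',cv2.resize(p['img'][180:320,190:470,::-1],None,fx=2.8,fy=2.8))
for q in ('tall_jar','lidded_jar','open_jar','wire_reel'): print(q,[(np.round(d['location'],4),round(d['score'],2)) for d in tip_of(q,p)[:3]])
for X,h in (((.4705,-.19),.107),((.462,-.085),.088),((.4536,.0197),.074),((.4455,.124),.054)): print(((proj(p,(*X,h))-[190,180])*2.8).round())
"
```

```text
tall_jar [(array([ 0.574 , -0.3173, -0.0006]), 0.91), (array([ 0.4935, -0.3751,  0.    ]), 0.85), (array([ 0.4724, -0.1961,  0.0128]), 0.63)]
lidded_jar [(array([ 0.463 , -0.0856,  0.0151]), 0.9)]
open_jar [(array([0.4549, 0.0184, 0.0145]), 0.56)]
wire_reel [(array([0.4459, 0.1255, 0.0124]), 0.5)]
[520. 255.]
[393. 268.]
[269. 280.]
[148. 292.]
```

View pics/t10.png

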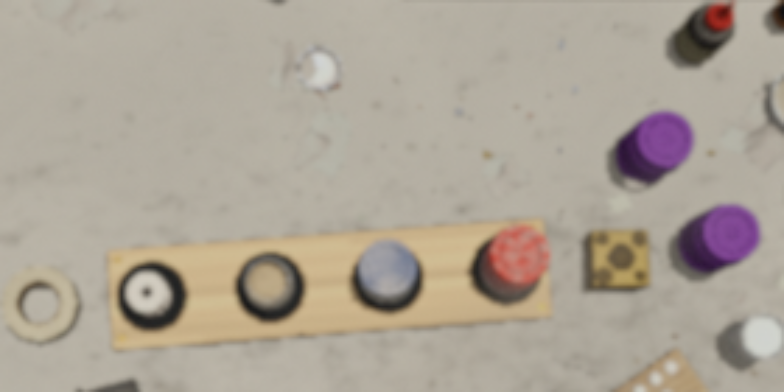

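```bash
python3 -c "
from cell import *
print(hand_in())"
```

```text
the job is handed in; nothing more can be done
None
```

The three jars and the wire reel are standing on the rubber discs in height order. From the brass block outwards they are the tall red jar, the lidded jar, the open jar and the reel. The job was handed in at about 30 s of the 99 s allowed.

- **Position:** the final side and top pictures show all four upright. The object-finding networks put each one within about 6 mm of its disc centre. The largest gap was one top-view reading of the tall jar, 6 mm off in y. The side view put that jar within 1 mm in y but 5 mm off in x.
- **One disagreement:** my own reading of the lidded jar's lid in the top view was about 4 mm off centre. The network readings from both cameras put that jar within about 1 mm of the centre. I had seen the same mismatch before moving it, so I took it as measurement error and did not re-place it.
- **Left alone:** the purple look-alikes stand where they were. No contact force over 3 N was seen in any reading. The arm was clear of everything at hand-in.

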